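# One stroke of the hand-wheel vial capper

### The job

Slide the loaded shuttle of the capping press fully in to its stop, then turn the flywheel clockwise through exactly one revolution by its grip, so that the ram presses the cap onto the vial and comes back up, and leave the wheel resting at its catch. Feel for the stops and do not force the shuttle or the wheel against them; keep the vial standing, and leave everything else on the bench where it is.

Things in the scene. Friction and masses are not known exactly. Their poses are not given: they have to be found in the camera images.
- shuttle_knob (a point): Middle of the upright black knob (18 mm diameter, 38 mm tall; this point is 51 mm above the bench) at the outer end of the aluminium shuttle of the capping press. +y of the point is the way the shuttle slides in under the ram, z up.
- knob (a joint): Give of the shuttle's spring-mounted knob along the travel, in m: 0 unloaded, positive when pushed inwards, 5 N per mm. It must not be pushed so hard that it gives 5 mm.
- wheel (a joint): Twist of the wheel on its sprung hub, in rad: 0 unloaded, positive when the grip is pushed clockwise; 0.01 rad per 3.3 N at the grip (0.6 mm there). Shows how hard the wheel is pushed; 0.065 (22 N) is forcing it.
- shuttle (a joint): Travel of the shuttle in m: 0 fully out, 0.080 at its end stop, where the vial stands under the ram. It starts fully out. Sliding takes about 3 N; the stop is hard.
- press: Vial capping press bolted to the bench. Origin on the bench below the ram; +y is the way the shuttle slides in, z up. In this frame: grey base plate 150 wide (x), y -255 to +145, 20 mm thick; white head 90 wide, y -35 to +125, underside 140 mm, top 185 mm up, on a column at y +50 to +125; shuttle knob at y -210 (out) to -130 mm (in); flywheel axis at y +70 mm.
- wheel_hub (a point): Centre of the blue flywheel (156 mm diameter, 14 mm thick, upright axis) on top of the press head, 202 mm above the bench. It turns clockwise seen from above; turning takes about 4 N at the grip, up to 9 N while the cap is pressed. A hard catch hidden in the drive stops its shaft at the end of its one turn, and bars turning back past the start; the hub is sprung, so the grip then gives 1 mm per 5.6 N.
- grip_mid (a point): On the axis of the upright black crank grip (22 mm diameter, 52 mm tall, spins freely), 60 mm from the wheel axis; 32 mm above the grip's foot, 20 mm below its top, 242 mm above the bench. The wheel was left 0 to 26 degrees past the catch, by an unknown amount: it meets the catch that much before the grip is back where it began. Only feel tells where.
- ram_face (a point): Lower face of the steel ram (26 mm diameter). With the wheel at the catch (either end of the turn) it is at its top rest, 132.5 mm above the bench; it goes down 40 mm in the first half turn and up again in the second (a crank inside the head; close to the top it hardly moves with the wheel).
- tally (a joint): Small red stroke marker in the slot on the side of the press head, in m: 0 at the start of the turn, 0.012 after the full turn, in proportion to the wheel angle (1.9 mm per radian; too coarse to set the wheel by). It slides towards -y of the press.
- vial_mid (a point): Middle (25 mm above its foot) of the amber glass vial, 23 mm diameter, body 50 mm tall, that stands loose in the blue ring (26 mm bore, 14 mm tall) of the shuttle; its foot is 30 mm above the bench.
- cap (a joint): How far the red snap cap (25 mm diameter, 12 mm tall) of that vial has been pressed down, in m: 0 loose (its top 97 mm above the bench), 0.005 down on the shoulder. A proper ram stroke presses it about 4 mm; it takes about 22 N and stays.
- rack: White vial rack 80 x 160 x 36 mm with six capped vials, 74 mm tall, beyond the press. Bystander; origin at the centre of its underside.
- bottle_blue: Amber reagent bottle with blue cap, 68 mm diameter, 170 mm tall. Bystander; origin at the centre of its underside.
- bottle_red: Amber reagent bottle with red cap, 72 mm diameter, 160 mm tall. Bystander; origin at the centre of its underside.
- wash_bottle: White wash bottle, 62 mm diameter, 190 mm tall with spout. Bystander; origin at the centre of its underside.
- beaker: Empty glass beaker, 68 mm diameter, 85 mm tall. Bystander; origin at the centre of its underside.
- cap_tray: Blue tray 100 x 70 x 25 mm of red caps. Bystander; origin at the centre of its underside.
- binder: Blue binder lying flat, 280 x 70 x 55 mm. Bystander; origin at the centre of its underside.

How it is judged:
By the outcome, as a careful person would: the job done as asked, in the order asked, and still so for the second after the job is handed in, with the robot touching nothing.
It also fails if it takes over 70 s, if anything falls off the work surface, if the arm or the gripper's body presses on something with over 40 N, if the wrist force passes 120 N, or if a joint passes its speed limit or range.

### The arm

A 6-joint arm with a two-finger parallel gripper is mounted at the origin on the work surface. World frame = base frame: x ahead of the robot, y to its left, z up, the work surface at z = 0. Lengths are in m, angles in rad, forces in N, time in s.
With the tool pointing down it reaches from about 0.425 to 0.95 m from the base axis. Payload 3.5 kg.
Tool frame: the origin (TCP) lies at the very end of the fingers, on their centre line; the grasp point (between the pads) lies 19 mm behind it; z points along the fingers, y is the line along which they close (so a half turn about z gives the same grasp; the last joint's range is limited). The gripper opens to 85 mm and grips with 20 to 120 N. Pads are 22 mm wide; open, the fingers measure 114 mm over their backs; the gripper's body (76 mm by 85 mm) begins 54 mm behind the grasp point. The pads swing forward as they close: fully open they stand 13 mm farther back than shut.
Start: joints at [-0.15, 0.286, 1.577, -0, 1.279, -0.15], TCP at [0.675, 0, 0.231] pointing down, gripper open.
Joint ranges: [-2.77, 2.77], [-0.9, 2.22], [0.21, 2.48], [-1.53, 4.67], [0.24, 2.81], [-2.84, 2.84]. Speed limits (rad/s): [2.79, 2.79, 3.14, 3.14, 3.14, 3.14].

### API

Orientations are given as a unit quaternion [x, y, z, w].
In Python, from plant import ctrl gives the robot as it stands.
- The arm moves only by the tool carry_out, never from a script. Its argument "deltas" is one flat list of numbers, 6 for each row, row after row: the shift along the tool's x, y, z in m, then the turn, a rotation vector about the tool's x, y, z in rad. A call has 1 to 5 rows; each row is the pose to reach, as a shift and turn from the pose commanded when the call began, along the tool's axes at that moment; what a row does not reach only later rows make up. A row lasts 1/8 s, in which the tool goes at most 62.5 mm and 10.7 degrees, less where a joint would pass 70% of its speed; a pose out of reach is approached as far as the arm can. A call with a gripper value outside its range is refused whole. "grip" is the opening in per cent of the stroke, from 0 (shut) to 100 (fully open), set as the call begins (left out, the last holds). The fingers move at their own pace and stop on an object; "grip_force" is the grip in N (left out, the last holds). Time passes only in rows, so rows that repeat a pose let the fingers close. It gives the time, the measured TCP pose, the force, the opening and the grip force at its end, in the units of the state.
- ctrl.get_state(): the state, without advancing time (a new reading comes with each control period).
- ctrl.read_camera(name): name is "scene" or "side" or "wrist"; returns (picture, depth): 480x640x3 uint8, red, green, blue; 480x640 float32, m along the optical axis (not along the pixel's ray), 0 where there is no reading.
- ctrl.camera_model(name): a dict with "intrinsics" (3x3 intrinsics, pixels), "extrinsics" (4x4, takes a point from world to camera coordinates); the wrist camera has in their place "hand_eye" (4x4, takes a point from camera to tool coordinates, whose origin is the TCP and whose axes are the flange's). Camera axes: x right, y down, z forward; pixel columns grow to the right and rows downward; lengths in m; the calibration is good to about 2 mm. The wrist camera is an equidistant fisheye: a pixel r from the principal point sees the ray r / f radians off the axis. A picture is of the moment at which its call begins: read the wrist's pose just before it. camera_model takes no time and is no camera call.
- ctrl.sign_off(): hands the job in; it is judged then, once.
Trained networks look in the newest picture that a camera, given by its name, has taken for a name from the list of things; names that differ only in an ending like _2 or _b are one class to them, and where a whole thing is asked for, a point or a joint stands for the part that bears it (a point fixed in the world has none). Each returns a list of dicts, best first, with "score" (0 to 1); they miss things now and then, are a little off and sometimes report something else, mostly with a low value. They report only what shows in the picture. A call takes as long as a camera call.
- ctrl.find_in(camera, query): "uv" ([column, row] in pixels, amid what is visible of it).
The state is a dict: "time": time; "qpos": joint angles; "dq": joint speeds; "joint_efforts": joint torques, N m; "eef_pos": TCP position; "tcp_rot": TCP orientation; "contact_force": force on the tool from outside, world axes, zero at the start; "wrist_torque": the same for the moment, N m; "opening": opening from 0.0 (shut) to 1.0 (fully open); "finger_force": force on a finger pad.
Only numpy, scipy, OpenCV 4.12 (cv2) and the standard library are available. Lean on these libraries where they do the work, as an engineer would, in place of code of your own. Each camera call takes 0.05 s, during which the arm holds its last target. There are 200 camera calls.

## Working session

There is one attempt and no reset: what is moved stays moved. The work goes in short steps, Python scripts to look and compute and a tool call to move; the robot and the scene stay as the last step left them, time stands still between calls to the robot, and variables do not carry over. Pictures are saved under pics/ and viewed, at most 10 in all, crops included, and the job is handed in when it is done.

Besides the shell and the picture viewer there is one more tool, called after "Call:" by a JSON object that holds its "method" and its "body", one argument or row to a line. carry_out: Moves the arm, as the interface text tells. Its arguments: {"type":"object","properties":{"deltas":{"type":"array"},"grip":{"type":"number"},"grip_force":{"type":"number"}},"required":["deltas"]}

```bash
ls; mkdir -p pics; cat > h.py <<'E'
from plant import ctrl
import numpy as np, cv2
from scipy.spatial.transform import Rotation as R
def px2w(cam,uv,depth,win=2):
    m=ctrl.camera_model(cam);K=np.array(m["intrinsics"]);E=np.array(m["extrinsics"])
    u,v=int(round(uv[0])),int(round(uv[1]))
    d=depth[v-win:v+win+1,u-win:u+win+1];d=np.median(d[d>0])
    p=np.linalg.inv(K)@np.array([uv[0],uv[1],1])*d
    return E[:3,:3].T@(p-E[:3,3])
def ray_z(cam,uv,z):
    m=ctrl.camera_model(cam);K=np.array(m["intrinsics"]);E=np.array(m["extrinsics"])
    c=-E[:3,:3].T@E[:3,3];d=E[:3,:3].T@np.linalg.inv(K)@np.array([uv[0],uv[1],1])
    return c+d*(z-c[2])/d[2]
def proj(cam,p):
    m=ctrl.camera_model(cam);K=np.array(m["intrinsics"]);E=np.array(m["extrinsics"])
    q=K@(E[:3,:3]@np.asarray(p)+E[:3,3]);return q[:2]/q[2]
E
python3 - <<'E'
from h import *
s=ctrl.get_state();print({k:np.round(v,3) for k,v in s.items()})
for c in ("scene","side"):
    im,d=ctrl.read_camera(c);cv2.imwrite(f"pics/{c}0.png",im[:,:,::-1]);np.save(f"pics/{c}d.npy",d)
    for q in ("shuttle_knob","wheel_hub","grip_mid","vial_mid","tally"):
        for r in ctrl.find_in(c,q)[:2]:
            try:p=np.round(px2w(c,r["uv"],d),3)
            except Exception as e:p=None
            print(c,q,np.round(r["uv"]),round(r["score"],2),p)
E
```

```text
pics
{'time': np.float64(0.0), 'qpos': array([-0.15 ,  0.287,  1.578, -0.   ,  1.279, -0.15 ]), 'dq': array([ 0.001,  0.   ,  0.001,  0.001,  0.001, -0.   ]), 'joint_efforts': array([-0.0000e+00, -4.0598e+01, -2.9263e+01, -0.0000e+00,  6.0000e-03,
        0.0000e+00]), 'eef_pos': array([0.674, 0.   , 0.23 ]), 'tcp_rot': array([ 0.707,  0.707, -0.001, -0.001]), 'contact_force': array([ 0.052, -0.453,  0.635]), 'wrist_torque': array([0.046, 0.011, 0.   ]), 'finger_force': np.float64(0.0), 'opening': np.float64(0.998)}
scene shuttle_knob [280. 302.] 0.57 [ 0.537 -0.177  0.049]
scene wheel_hub [350. 219.] 0.88 [0.606 0.076 0.194]
scene grip_mid [344. 219.] 0.51 [ 0.63  -0.001  0.244]
scene vial_mid [314. 273.] 0.61 [ 0.566 -0.051  0.074]
side shuttle_knob [312. 307.] 0.47 [ 0.54  -0.174  0.055]
side wheel_hub [318. 193.] 0.83 [0.577 0.093 0.204]
side grip_mid [303. 178.] 0.49 [0.539 0.114 0.241]
side vial_mid [320. 192.] 0.69 [0.582 0.095 0.207]
side vial_mid [317. 262.] 0.61 [ 0.564 -0.053  0.089]
```

View pics/scene0.png

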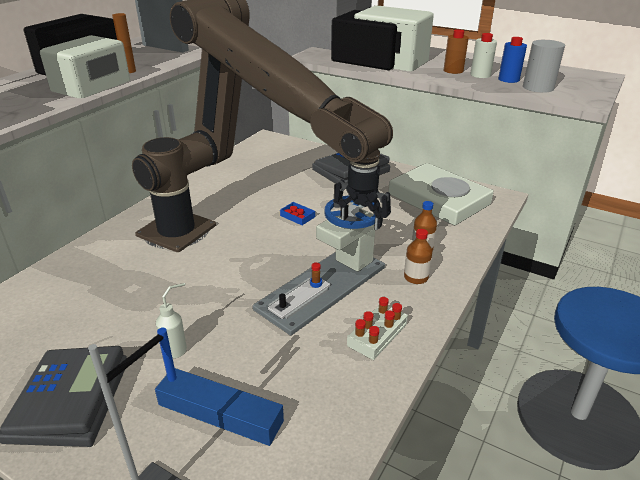

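View pics/side0.png

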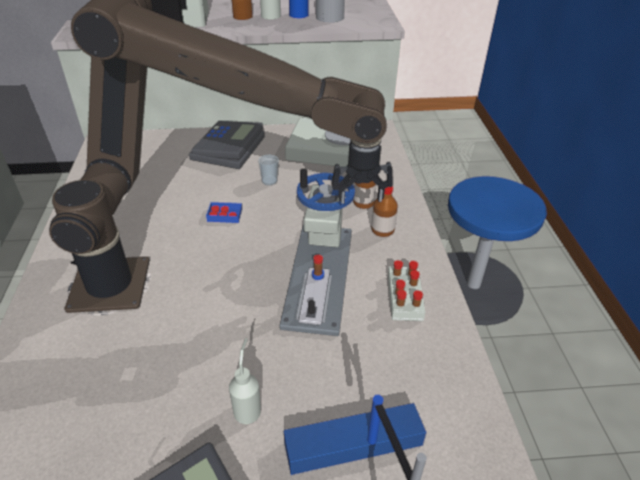

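The scene view shows the press running roughly along +y, with the black knob at (283,300), the vial at (315,273) and the wheel near (350,212). The side view shows the grip at (303,178), the wheel's centre near (327,192) and the knob at (312,307). Next I'll refine these with the depth point cloud.

```bash
cat >> h.py <<'E'
def cloud(cam,im,d):
    m=ctrl.camera_model(cam);K=np.array(m["intrinsics"]);E=np.array(m["extrinsics"])
    v,u=np.nonzero(d>0);z=d[v,u]
    P=np.stack([(u-K[0,2])*z/K[0,0],(v-K[1,2])*z/K[1,1],z],1)
    return (P-E[:3,3])@E[:3,:3],im[v,u].astype(int)
E
python3 - <<'E'
from h import *
from scipy.optimize import least_squares
for c in ("scene","side"):
    im=cv2.imread(f"pics/{c}0.png")[:,:,::-1];d=np.load(f"pics/{c}d.npy")
    P,C=cloud(c,im,d)
    def near(x,y,r,z0,z1): return (np.hypot(P[:,0]-x,P[:,1]-y)<r)&(P[:,2]>z0)&(P[:,2]<z1)
    blue=(C[:,2]>C[:,0]+40)
    def show(n,m): 
        if m.sum():print(c,n,m.sum(),np.round(np.median(P[m],0),4),np.round(P[m].min(0),3),np.round(P[m].max(0),3))
    dark=C.max(1)<70
    show("knob",near(.54,-.176,.03,.036,.09)&dark)
    show("knobtop",near(.54,-.176,.03,.066,.09)&dark)
    show("cap",near(.566,-.052,.03,.085,.11)&(C[:,0]>C[:,2]+60))
    show("grip",near(.54,.11,.03,.217,.28)&dark)
    show("griptop",near(.54,.11,.03,.257,.28)&dark)
    w=near(.598,.097,.1,.198,.218)&blue
    show("wheel",w)
    Q=P[w][:,:2]
    f=lambda q:np.minimum(0,0)+np.hypot(*(Q-q).T)
    # smallest disc of 78mm covering
    r=least_squares(lambda q:np.maximum(0,f(q)-.078)+1e-3*(f(q)-.07),[.598,.097]);print("disc",r.x,np.percentile(f(r.x),[1,50,99]))
    g=near(.55,-.11,.16,.017,.024)
    Q=P[g][:,:2].astype(np.float32);print(cv2.minAreaRect(Q),len(Q))
E
```

```text
scene knob 77 [ 0.5415 -0.1732  0.0584] [ 0.531 -0.18   0.036] [ 0.549 -0.163  0.071]
scene knobtop 22 [ 0.5393 -0.17    0.0678] [ 0.531 -0.178  0.066] [ 0.547 -0.163  0.071]
scene cap 59 [ 0.5684 -0.0462  0.0953] [ 0.553 -0.055  0.086] [ 0.579 -0.03   0.099]
scene grip 14 [0.5345 0.1141 0.255 ] [0.532 0.109 0.234] [0.539 0.121 0.262]
scene griptop 6 [0.5365 0.115  0.2613] [0.532 0.109 0.259] [0.539 0.121 0.262]
scene wheel 532 [0.6113 0.059  0.2071] [0.522 0.022 0.198] [0.675 0.165 0.214]
disc [0.59832147 0.09979935] [0.0216001  0.06936387 0.07878732]
((0.5577432513237, -0.08538150787353516), (0.26717400550842285, 0.15342530608177185), 77.85881042480469) 1749
side knob 69 [ 0.5371 -0.1745  0.0525] [ 0.53  -0.179  0.036] [ 0.545 -0.164  0.071]
side knobtop 8 [ 0.5374 -0.1725  0.0688] [ 0.533 -0.177  0.067] [ 0.542 -0.168  0.071]
side cap 68 [ 0.5652 -0.0474  0.0963] [ 0.555 -0.054  0.085] [ 0.577 -0.031  0.101]
side grip 99 [0.5415 0.1134 0.244 ] [0.534 0.108 0.218] [0.548 0.128 0.265]
side griptop 24 [0.5411 0.1151 0.2612] [0.534 0.108 0.257] [0.548 0.128 0.265]
side wheel 767 [0.5876 0.0727 0.2071] [0.522 0.023 0.198] [0.675 0.186 0.215]
disc [0.59784708 0.10294197] [0.02080062 0.07006971 0.07939341]
((0.5569018721580505, -0.08612006902694702), (0.2675609886646271, 0.1497211903333664), 77.69649505615234) 2246
```

Call:
{"method": "carry_out", "body": {
  "deltas": [-0.05,-0.035,0,0,0,0.1,-0.1,-0.07,0,0,0,0.213,-0.15,-0.105,0,0,0,0.213,-0.205,-0.142,0,0,0,0.213,-0.205,-0.142,0,0,0,0.213],
  "grip": 0,
  "grip_force": 60
}}

```text
time: 1.23
eef_pos: [0.5311, -0.2081, 0.2316]
tcp_rot: [0.78, 0.626, -0.0, 0.0]
contact_force: [0.3, -0.2, -0.2]
opening: 0.0
finger_force: 0.0
```

Call:
{"method": "carry_out", "body": {
  "deltas": [0,0,0.06,0,0,0,0,0,0.12,0,0,0,0,0,0.17,0,0,0,0,0,0.188,0,0,0,0,0,0.188,0,0,0]
}}

```text
time: 1.85
eef_pos: [0.533, -0.2044, 0.0428]
tcp_rot: [0.778, 0.628, -0.0, -0.001]
contact_force: [0.8, 0.1, 0.3]
opening: -0.003
finger_force: 0.0
```

```bash
python3 - <<'E'
from h import *
im,d=ctrl.read_camera("side");a=im[260:380,230:400];b,_=ctrl.read_camera("scene");b=b[230:350,210:380]
cv2.imwrite("pics/a1.png",cv2.resize(np.hstack([a,b]),None,fx=2.3,fy=2.3,interpolation=cv2.INTER_CUBIC)[:,:,::-1])
print(ctrl.get_state()["eef_pos"])
E
```

```text
[ 0.53485262 -0.20569895  0.04565579]
```

View pics/a1.png

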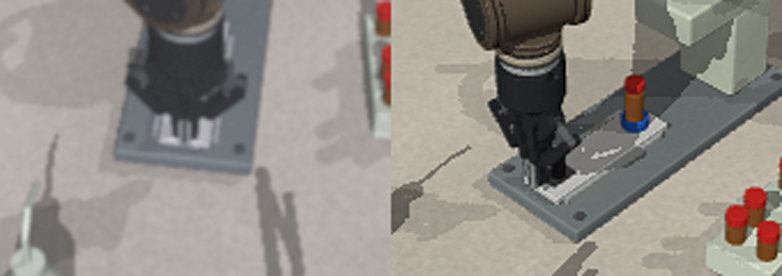

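The closed fingers stand behind the knob, over the shuttle's outer end at about (545,165). The vial is still upright at (635,105). I'll push gently.

Call:
{"method": "carry_out", "body": {
  "deltas": [0.006,0,0,0,0,0,0.012,0,0,0,0,0,0.016,0,0,0,0,0,0.02,0,0,0,0,0,0.025,0,0,0,0,0]
}}

```text
time: 2.58
eef_pos: [0.5386, -0.1811, 0.0439]
tcp_rot: [0.778, 0.628, -0.0, 0.001]
contact_force: [-1.5, -3.0, 3.0]
opening: -0.001
finger_force: 1.6
```

Call:
{"method": "carry_out", "body": {
  "deltas": [0.006,0,0,0,0,0,0.013,0,0,0,0,0,0.02,0,0,0,0,0,0.027,0,0,0,0,0,0.034,0,0,0,0,0]
}}

```text
time: 3.2
eef_pos: [0.5459, -0.1469, 0.0435]
tcp_rot: [0.778, 0.628, 0.0, 0.0]
contact_force: [0.6, -3.3, 2.0]
opening: 0.0
finger_force: 1.7
```

Call:
{"method": "carry_out", "body": {
  "deltas": [0.006,0,0,0,0,0,0.011,0,0,0,0,0,0.016,0,0,0,0,0,0.02,0,0,0,0,0,0.023,0,0,0,0,0]
}}

```text
time: 3.82
eef_pos: [0.5504, -0.1246, 0.0432]
tcp_rot: [0.778, 0.628, 0.0, 0.0]
contact_force: [1.8, -4.1, 1.2]
opening: -0.002
finger_force: 1.6
```

```bash
cat > look.py <<'E'
from h import *
import sys
for c in ("scene","side"):
    im,d=ctrl.read_camera(c);P,C=cloud(c,im,d)
    for n,col in (("cap",C[:,0]>C[:,2]+60),):
        m=(np.hypot(P[:,0]-.576,P[:,1]+.01)<.08)&(P[:,2]>.085)&(P[:,2]<.11)&col
        # press frame (knob start at y=-210)
        q=P[m][:,:2]-[.539,-.171]
        print(c,n,m.sum(),"press y mm",np.round(np.percentile(q@[.211,.977],[1,50,99])*1e3-210,1),"zmax",np.round(P[m][:,2].max() if m.any() else 0,3))
s=ctrl.get_state();e=s["eef_pos"]
print(s["time"],e,s["contact_force"],"tcp press y",((e[:2]-[.539,-.171])@[.211,.977])*1e3-210)
E
python3 look.py
```

```text
scene cap 58 press y mm [-27.5 -14.7  -0.5] zmax 0.101Traceback (most recent call last):
  File "look.py", line 9, in <module>
    print(c,n,m.sum(),"press y mm",np.round(np.percentile(q@[.211,.977],[1,50,99])*1e3-210,1),"zmax",np.round(P[m][:,2].max() if m.any() else 0,3))
                                            ~~~~~~~~~~~~~^^^^^^^^^^^^^^^^^^^^^^^^^
    return _quantile_unchecked(
        a, q, axis, out, overwrite_input, method, keepdims, weights)
    return _ureduce(a,
                    func=_quantile_ureduce_func,
    ...<5 lines>...
                    overwrite_input=overwrite_input,
                    method=method)
    r = func(a, **kwargs)
    result = _quantile(arr,
                       quantiles=q,
    ...<2 lines>...
                       out=out,
                       weights=wgt)
    slices_having_nans = np.isnan(arr[-1, ...])
                                  ~~~^^^^^^^^^
IndexError: index -1 is out of bounds for axis 0 with size 0
```

Call:
{"method": "carry_out", "body": {
  "deltas": [0.002,0,0,0,0,0,0.004,0,0,0,0,0,0.006,0,0,0,0,0,0.0075,0,0,0,0,0,0.009,0,0,0,0,0]
}}

```text
time: 4.55
eef_pos: [0.5519, -0.1158, 0.0431]
tcp_rot: [0.778, 0.628, -0.0, -0.0]
contact_force: [0.8, -3.2, -0.6]
opening: -0.002
finger_force: 1.5
```

Call:
{"method": "carry_out", "body": {
  "deltas": [0.0007,0,0,0,0,0,0.0014,0,0,0,0,0,0.002,0,0,0,0,0]
}}

```text
time: 4.92
eef_pos: [0.5524, -0.1139, 0.0431]
tcp_rot: [0.778, 0.628, -0.0, -0.0]
contact_force: [-1.1, -3.3, 0.4]
opening: 0.002
finger_force: 1.5
```

Call:
{"method": "carry_out", "body": {
  "deltas": [0.0007,0,0,0,0,0,0.0014,0,0,0,0,0,0.002,0,0,0,0,0]
}}

```text
time: 5.3
eef_pos: [0.5528, -0.112, 0.0431]
tcp_rot: [0.778, 0.628, -0.0, -0.0]
contact_force: [-0.5, -2.3, -0.6]
opening: 0.002
finger_force: 1.5
```

Call:
{"method": "carry_out", "body": {
  "deltas": [0.0007,0,0,0,0,0,0.0014,0,0,0,0,0,0.002,0,0,0,0,0]
}}

```text
time: 5.68
eef_pos: [0.5533, -0.11, 0.0432]
tcp_rot: [0.778, 0.628, -0.0, -0.0]
contact_force: [-0.9, -3.1, -1.1]
opening: 0.002
finger_force: 1.5
```

Call:
{"method": "carry_out", "body": {
  "deltas": [0.0007,0,0,0,0,0,0.0014,0,0,0,0,0,0.002,0,0,0,0,0]
}}

```text
time: 6.05
eef_pos: [0.5536, -0.1089, 0.0432]
tcp_rot: [0.778, 0.628, -0.001, 0.0]
contact_force: [-1.9, -6.4, -2.2]
opening: -0.001
finger_force: 3.4
```

Call:
{"method": "carry_out", "body": {
  "deltas": [0.0005,0,0,0,0,0,0.001,0,0,0,0,0]
}}

```text
time: 6.3
eef_pos: [0.5537, -0.1085, 0.0432]
tcp_rot: [0.778, 0.628, -0.001, 0.001]
contact_force: [-2.8, -8.5, -1.1]
opening: -0.001
finger_force: 4.3
```

The force has climbed past 9 N, well above the 3 N of sliding, so the shuttle is at its stop. I'll back off and rise.

Call:
{"method": "carry_out", "body": {
  "deltas": [-0.01,0,0,0,0,0,-0.03,0,0,0,0,0,-0.04,-0.02,-0.06,0,0,0,-0.05,-0.04,-0.12,0,0,0,-0.05,-0.06,-0.18,0,0,0]
}}

```text
time: 6.92
eef_pos: [0.4853, -0.1445, 0.2216]
tcp_rot: [0.779, 0.627, 0.001, -0.0]
contact_force: [1.1, -0.6, 0.2]
opening: -0.0
finger_force: 0.0
```

Call:
{"method": "carry_out", "body": {
  "deltas": [0,-0.03,-0.06,0,0,0,0,-0.03,-0.1,0,0,0,0,-0.03,-0.1,0,0,0],
  "grip": 50
}}

```text
time: 7.3
eef_pos: [0.4582, -0.1385, 0.3255]
tcp_rot: [0.778, 0.628, 0.003, 0.005]
contact_force: [-0.8, -0.4, -0.4]
opening: 0.495
finger_force: 0.0
```

```bash
python3 - <<'E'
from h import *
vis=[]
for c in ("scene","side"):
    im,d=ctrl.read_camera(c);P,C=cloud(c,im,d);vis.append(im)
    q=P[:,:2]-[.539,-.171];py=q@[.211,.977]*1e3-210;pxx=q@[.977,-.211]*1e3
    def show(n,m):
        if m.any():print(c,n,m.sum(),"py",np.round(np.percentile(py[m],[2,50,98]),1),"px",np.round(np.percentile(pxx[m],[2,50,98]),1),"world min/max",np.round(P[m].min(0),4),np.round(P[m].max(0),4))
    red=C[:,0]>C[:,2]+60;dark=C.max(1)<70
    show("cap",(abs(pxx)<25)&(abs(py+5)<40)&(P[:,2]>.083)&(P[:,2]<.11)&red)
    show("knob",(abs(pxx)<20)&(abs(py+130)<30)&(P[:,2]>.036)&(P[:,2]<.08)&dark)
    g=np.hypot(P[:,0]-.541,P[:,1]-.117)<.03
    show("grip",g&(P[:,2]>.22)&(P[:,2]<.28));show("griptop",g&(P[:,2]>.258)&(P[:,2]<.28))
    h=np.hypot(P[:,0]-.598,P[:,1]-.1025)<.045
    print("hub zmax",P[h][:,2].max())
    uv=[r["uv"] for r in ctrl.find_in(c,"grip_mid")[:1]];print(uv,[px2w(c,u,d) for u in uv])
print(ctrl.get_state()["eef_pos"])
a=vis[1][140:340,230:400];b=vis[0][170:370,220:420]
cv2.imwrite("pics/a2.png",cv2.resize(np.hstack([a,b]),None,fx=2.1,fy=2.1,interpolation=cv2.INTER_CUBIC)[:,:,::-1])
E
```

```text
scene cap 63 py [-11.8  -2.1  11.3] px [-10.4   2.5  12.7] world min/max [0.5735 0.0206 0.0832] [0.5968 0.0496 0.1005]
scene knob 81 py [-143.1 -132.5 -120.8] px [-6.5  3.3  9. ] world min/max [ 0.545  -0.1132  0.0364] [ 0.5648 -0.0804  0.0714]
scene grip 117 py [63.  70.6 82.9] px [-66.2 -54.2 -47.8] world min/max [0.5302 0.1041 0.2202] [0.553  0.1292 0.265 ]
scene griptop 28 py [65.4 73.  83.3] px [-67.4 -57.3 -48.9] world min/max [0.5316 0.1099 0.2581] [0.5522 0.1278 0.265 ]
hub zmax 0.2178986641953993
[] []
side cap 59 py [-13.2  -4.4   8.5] px [-10.4  -0.2   9.5] world min/max [0.5726 0.0193 0.0836] [0.5924 0.0445 0.1014]
side knob 57 py [-137.6 -133.3 -125.5] px [-6.7 -0.9  6.3] world min/max [ 0.5486 -0.1021  0.0364] [ 0.5621 -0.0879  0.0714]
side grip 89 py [63.5 71.  84.9] px [-68.1 -54.8 -49.5] world min/max [0.5318 0.1071 0.2209] [0.5508 0.134  0.2659]
side griptop 36 py [63.4 74.4 86.7] px [-68.4 -59.1 -50.1] world min/max [0.5319 0.1074 0.2586] [0.5508 0.134  0.2659]
hub zmax 0.2181188805310193
[[301.0, 175.8]] [array([ 0.518023  , -0.14540029,  0.42464467])]
[ 0.45618357 -0.13717502  0.31790679]
```

View pics/a2.png

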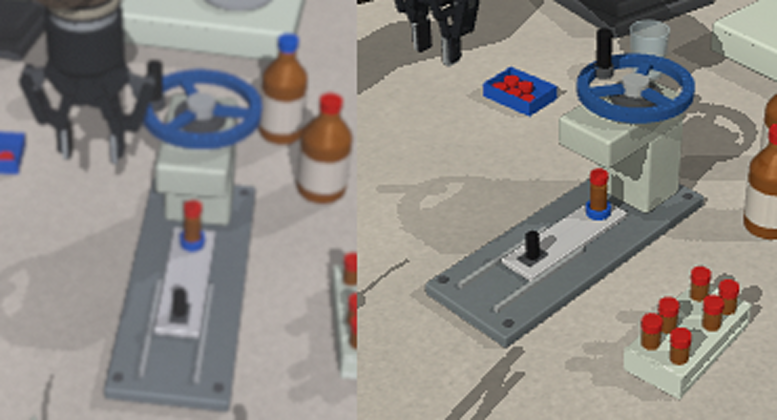

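The shuttle is fully in, with the knob at press y ≈ -131 and the vial upright under the ram at about (598,190). The grip stands at (603,50), which is world (.541,.119). Next I'll move above it.

Call:
{"method": "carry_out", "body": {
  "deltas": [0.05,0.008,0,0,0,0,0.105,0.014,0,0,0,0,0.165,0.02,0,0,0,0,0.225,0.026,0,0,0,0,0.268,0.0295,0,0,0,0]
}}

```text
time: 8.12
eef_pos: [0.542, 0.1208, 0.3172]
tcp_rot: [0.778, 0.629, -0.002, -0.001]
contact_force: [0.4, -0.5, -0.0]
opening: 0.5
finger_force: 0.0
```

Call:
{"method": "carry_out", "body": {
  "deltas": [0,0,0,0,0,0,0,0,0.01,0,0,0,0,0,0.02,0,0,0]
}}

```text
time: 8.5
eef_pos: [0.5418, 0.1173, 0.2981]
tcp_rot: [0.779, 0.627, -0.001, -0.0]
contact_force: [-0.1, 0.6, -0.9]
opening: 0.5
finger_force: 0.0
```

```bash
python3 - <<'E'
from h import *
s=ctrl.get_state();print(s["eef_pos"],s["tcp_rot"],s["contact_force"])
m=ctrl.camera_model("wrist");print(m.keys())
im,d=ctrl.read_camera("wrist");K=np.array(m["intrinsics"]);H=np.array(m["hand_eye"])
T=R.from_quat(s["tcp_rot"]).as_matrix()
# project grip guess points into fisheye
def fp(p):
    t=T.T@(np.array(p)-s["eef_pos"]);c=H[:3,:3].T@(t-H[:3,3]);th=np.arctan2(np.hypot(*c[:2]),c[2]);n=c[:2]/np.hypot(*c[:2])
    return np.array([K[0,2]+K[0,0]*th*n[0],K[1,2]+K[1,1]*th*n[1]])
v=im.copy()
for p,col in (([.541,.119,.262],(0,255,0)),([.598,.1025,.218],(255,255,0)),([s["eef_pos"][0],s["eef_pos"][1],.262],(255,0,255))):
    u=fp(p);print(u);cv2.drawMarker(v,tuple(int(x) for x in u),col,cv2.MARKER_CROSS,14,1)
cv2.imwrite("pics/w1.png",v[:,:,::-1])
E
```

```text
[0.54179035 0.11731682 0.2980588 ] [ 7.78744913e-01  6.27340006e-01 -8.00116523e-04 -4.87236254e-04] [-0.12146583  0.63822443 -0.89330375]
dict_keys(['intrinsics', 'hand_eye'])
[316.39277081 272.76256773]
[408.74440419 252.99095807]
[318.58055382 275.41297804]
```

View pics/w1.png

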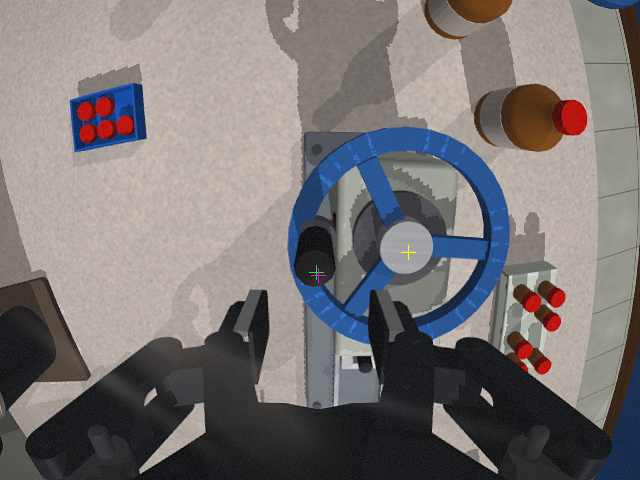

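The wrist picture shows the grip top near (316,267) and the hub at (406,247), both within about 3 mm of my predictions. The grip lies between the fingers, so I'll go down and close lightly.

Call:
{"method": "carry_out", "body": {
  "deltas": [0.0015,0,0.025,0,0,0,0.0015,0,0.05,0,0,0,0.0015,0,0.07,0,0,0,0.0015,0,0.075,0,0,0,0.0015,0,0.075,0,0,0]
}}

```text
time: 9.18
eef_pos: [0.5427, 0.1196, 0.2248]
tcp_rot: [0.778, 0.628, -0.0, 0.0]
contact_force: [-0.4, 0.1, 0.0]
opening: 0.502
finger_force: 0.0
```

Call:
{"method": "carry_out", "body": {
  "deltas": [0,0,0,0,0,0,0,0,0,0,0,0,0,0,0,0,0,0,0,0,0,0,0,0,0,0,0,0,0,0],
  "grip": 0,
  "grip_force": 40
}}

```text
time: 9.8
eef_pos: [0.5405, 0.1207, 0.2265]
tcp_rot: [0.778, 0.628, -0.002, -0.002]
contact_force: [-9.8, 1.3, 6.4]
opening: 0.246
finger_force: 38.9
```

Call:
{"method": "carry_out", "body": {
  "deltas": [0,-0.0018,0,0,0,0,0,-0.0018,0,0,0,0,0,-0.0018,0,0,0,0]
}}

```text
time: 10.18
eef_pos: [0.5404, 0.1206, 0.2263]
tcp_rot: [0.778, 0.628, -0.0, -0.001]
contact_force: [-7.0, 1.0, 5.7]
opening: 0.242
finger_force: 39.2
```

```bash
python3 - <<'E'
import numpy as np
p=lambda t:60*np.array([np.sin(np.radians(176.1-t)),np.cos(np.radians(176.1-t))])
for t0 in range(0,360,50):
    print(t0,[list(np.round(p(t0+k)-p(t0),1)) for k in (10,20,30,40,50)])
E
```

```text
0 [[np.float64(10.3), np.float64(1.6)], [np.float64(20.2), np.float64(5.0)], [np.float64(29.4), np.float64(10.1)], [np.float64(37.5), np.float64(16.6)], [np.float64(44.4), np.float64(24.5)]]
50 [[np.float64(5.4), np.float64(9.0)], [np.float64(9.2), np.float64(18.7)], [np.float64(11.2), np.float64(29.0)], [np.float64(11.4), np.float64(39.4)], [np.float64(9.8), np.float64(49.8)]]
100 [[np.float64(-3.4), np.float64(9.9)], [np.float64(-8.4), np.float64(19.1)], [np.float64(-15.0), np.float64(27.2)], [np.float64(-22.9), np.float64(34.1)], [np.float64(-31.8), np.float64(39.5)]]
150 [[np.float64(-9.8), np.float64(3.8)], [np.float64(-20.0), np.float64(5.8)], [np.float64(-30.5), np.float64(6.0)], [np.float64(-40.8), np.float64(4.4)], [np.float64(-50.7), np.float64(1.0)]]
200 [[np.float64(-9.2), np.float64(-5.1)], [np.float64(-17.3), np.float64(-11.6)], [np.float64(-24.2), np.float64(-19.5)], [np.float64(-29.6), np.float64(-28.5)], [np.float64(-33.3), np.float64(-38.2)]]
250 [[np.float64(-2.0), np.float64(-10.3)], [np.float64(-2.2), np.float64(-20.7)], [np.float64(-0.6), np.float64(-31.1)], [np.float64(2.8), np.float64(-40.9)], [np.float64(7.8), np.float64(-50.1)]]
300 [[np.float64(6.6), np.float64(-8.1)], [np.float64(14.4), np.float64(-15.0)], [np.float64(23.4), np.float64(-20.4)], [np.float64(33.2), np.float64(-24.2)], [np.float64(43.4), np.float64(-26.2)]]
350 [[np.float64(10.5), np.float64(-0.2)], [np.float64(20.8), np.float64(1.4)], [np.float64(30.7), np.float64(4.8)], [np.float64(39.8), np.float64(9.9)], [np.float64(48.0), np.float64(16.4)]]
```

Call:
{"method": "carry_out", "body": {
  "deltas": [0,-0.002,-0.001,0,0,0,0,-0.004,-0.002,0,0,0,0,-0.004,-0.002,0,0,0]
}}

```text
time: 10.55
eef_pos: [0.5398, 0.1203, 0.2264]
tcp_rot: [0.778, 0.628, 0.003, 0.003]
contact_force: [10.0, -1.4, -5.3]
opening: 0.25
finger_force: 39.7
```

Call:
{"method": "carry_out", "body": {
  "deltas": [0,0.0023,0.001,0,0,0,0,0.0023,0.001,0,0,0]
}}

```text
time: 10.8
eef_pos: [0.5401, 0.1205, 0.2263]
tcp_rot: [0.778, 0.628, 0.001, 0.001]
contact_force: [1.6, -0.3, 0.7]
opening: 0.242
finger_force: 40.5
```

Call:
{"method": "carry_out", "body": {
  "deltas": [0.0052,0.0006,0,0,0,0,0.0103,0.0016,0,0,0,0,0.0153,0.0031,0,0,0,0,0.0202,0.005,0,0,0,0,0.0202,0.005,0,0,0,0]
}}

```text
time: 11.42
eef_pos: [0.5492, 0.1393, 0.2262]
tcp_rot: [0.778, 0.628, 0.001, 0.001]
contact_force: [2.7, -5.0, 2.1]
opening: 0.245
finger_force: 40.5
```

```bash
cat > f.py <<'E'
from h import *
import sys
t=float(sys.argv[1]);steps=[float(x) for x in sys.argv[2].split(",")];dr=float(sys.argv[3]) if len(sys.argv)>3 else 0
p=lambda t,r=60:r*np.array([np.sin(np.radians(176.1-t)),np.cos(np.radians(176.1-t))])
s=ctrl.get_state();f=s["contact_force"][:2];F=np.array([f@[.211,.977],f@[.977,-.211]])  # (py,px)
n=p(t,1);tg=np.array([-n[1],n[0]])
print("radial(out) %.1f tangential %.1f"%(F@n,F@tg), "dist hub mm",1e3*np.hypot(*(s["eef_pos"][:2]-[.598,.1025])))
print([[round(float(x)/1e3,4) for x in p(t+k,60+dr)-p(t)] for k in steps])
E
python3 f.py 20 10,20,30,40,50 -1.2
```

```text
radial(out) -5.1 tangential -2.4 dist hub mm 61.1111833365801
[[0.0085, 0.0061], [0.0165, 0.0125], [0.0232, 0.0202], [0.0285, 0.029], [0.0322, 0.0385]]
```

Call:
{"method": "carry_out", "body": {
  "deltas": [0.0085,0.0061,0,0,0,0,0.0165,0.0125,0,0,0,0,0.0232,0.0202,0,0,0,0,0.0285,0.029,0,0,0,0,0.0285,0.029,0,0,0,0]
}}

```text
time: 12.05
eef_pos: [0.5837, 0.1622, 0.2262]
tcp_rot: [0.778, 0.628, 0.001, -0.0]
contact_force: [2.4, -0.0, 3.4]
opening: 0.242
finger_force: 40.7
```

```bash
python3 f.py 60 10,20,30,40; python3 f.py 60 10,20,30,40 -1
```

```text
radial(out) -0.6 tangential 2.3 dist hub mm 61.417698164843074
[[0.0038, 0.0098], [0.0058, 0.02], [0.006, 0.0305], [0.0044, 0.0408]]
radial(out) -0.6 tangential 2.3 dist hub mm 61.417698164843074
[[0.0028, 0.01], [0.0048, 0.0201], [0.005, 0.0304], [0.0034, 0.0406]]
```

Call:
{"method": "carry_out", "body": {
  "deltas": [0.0036,0.0098,0,0,0,0,0.0055,0.02,0,0,0,0,0.0057,0.0305,0,0,0,0,0.0041,0.0408,0,0,0,0,0.0041,0.0408,0,0,0,0]
}}

```text
time: 12.68
eef_pos: [0.6244, 0.1576, 0.2264]
tcp_rot: [0.778, 0.628, 0.002, -0.0]
contact_force: [2.0, 1.3, 4.9]
opening: 0.247
finger_force: 40.9
```

```bash
python3 f.py 100 10,20,30,40; python3 f.py 100 10,20,30,40 -1
```

```text
radial(out) 2.0 tangential 1.2 dist hub mm 61.069775353988874
[[-0.0034, 0.0099], [-0.0084, 0.0191], [-0.015, 0.0272], [-0.0229, 0.0341]]
radial(out) 2.0 tangential 1.2 dist hub mm 61.069775353988874
[[-0.0043, 0.0095], [-0.0093, 0.0185], [-0.0157, 0.0265], [-0.0235, 0.0333]]
```

Call:
{"method": "carry_out", "body": {
  "deltas": [-0.0031,0.0101,-0.0005,0,0,0,-0.0081,0.0194,-0.001,0,0,0,-0.0147,0.0275,-0.001,0,0,0,-0.0226,0.0345,-0.001,0,0,0,-0.0226,0.0345,-0.001,0,0,0]
}}

```text
time: 13.3
eef_pos: [0.6527, 0.1278, 0.2265]
tcp_rot: [0.778, 0.628, 0.001, -0.001]
contact_force: [1.1, 4.4, 3.2]
opening: 0.248
finger_force: 40.7
```

```bash
python3 f.py 140 10,20,30,40; python3 f.py 140 10,20,30,40 1
```

```text
radial(out) 2.7 tangential -3.6 dist hub mm 60.315146245570915
[[-0.009, 0.0054], [-0.0187, 0.0092], [-0.029, 0.0112], [-0.0394, 0.0114]]
radial(out) 2.7 tangential -3.6 dist hub mm 60.315146245570915
[[-0.0085, 0.0063], [-0.0184, 0.0101], [-0.0289, 0.0122], [-0.0395, 0.0124]]
```

Radial +0.7 mm, then on to 180°.

Call:
{"method": "carry_out", "body": {
  "deltas": [-0.0086,0.006,-0.0003,0,0,0,-0.0185,0.0099,-0.0005,0,0,0,-0.029,0.0119,-0.0005,0,0,0,-0.0395,0.0121,-0.0005,0,0,0,-0.0395,0.0121,-0.0005,0,0,0]
}}

```text
time: 13.92
eef_pos: [0.6548, 0.0845, 0.2264]
tcp_rot: [0.778, 0.628, -0.002, -0.0]
contact_force: [-1.4, -1.5, 1.1]
opening: 0.248
finger_force: 40.6
```

```bash
python3 f.py 180 10,20,30,40; python3 f.py 180 10,20,30,40 1
```

```text
radial(out) -0.9 tangential 1.8 dist hub mm 59.57527385535443
[[-0.0103, -0.0016], [-0.0202, -0.005], [-0.0294, -0.0101], [-0.0375, -0.0166]]
radial(out) -0.9 tangential 1.8 dist hub mm 59.57527385535443
[[-0.0106, -0.0006], [-0.0206, -0.0041], [-0.0299, -0.0092], [-0.0382, -0.0159]]
```

Call:
{"method": "carry_out", "body": {
  "deltas": [-0.0103,-0.0018,0,0,0,0,-0.0202,-0.0052,0,0,0,0,-0.0293,-0.0103,0,0,0,0,-0.0374,-0.0168,0,0,0,0,-0.0374,-0.0168,0,0,0,0]
}}

```text
time: 14.55
eef_pos: [0.6299, 0.0527, 0.2264]
tcp_rot: [0.778, 0.628, -0.001, -0.001]
contact_force: [-3.1, 1.8, 0.9]
opening: 0.246
finger_force: 40.5
```

```bash
python3 f.py 220 10,20,30,40; python3 f.py 220 10,20,30,40 1; python3 - <<'E'
from h import *
im,d=ctrl.read_camera("side");i2,_=ctrl.read_camera("scene")
cv2.imwrite("pics/a3.png",cv2.resize(np.hstack([im[140:340,230:400],i2[170:370,260:420]]),None,fx=2.2,fy=2.2,interpolation=cv2.INTER_CUBIC)[:,:,::-1])
E
```

```text
radial(out) -3.2 tangential 1.6 dist hub mm 59.10077190249079
[[-0.0069, -0.0079], [-0.0123, -0.0168], [-0.016, -0.0266], [-0.0181, -0.0369]]
radial(out) -3.2 tangential 1.6 dist hub mm 59.10077190249079
[[-0.0077, -0.0073], [-0.0132, -0.0164], [-0.017, -0.0263], [-0.0191, -0.0368]]
```

View pics/a3.png

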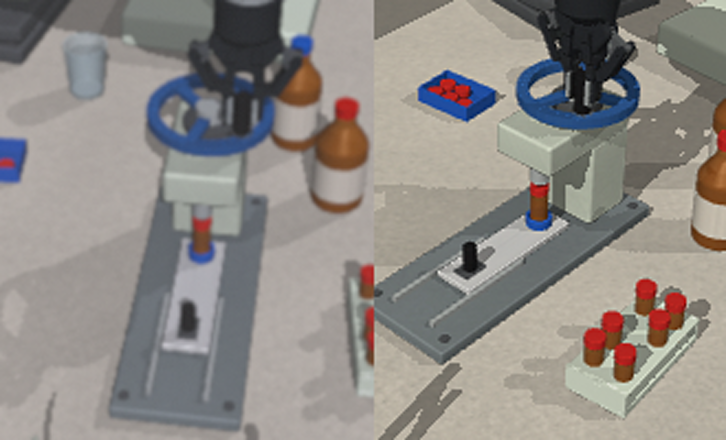

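The ram is down on the cap at (540,180), the vial stands, and the grip is held at (583,95). I'll carry on, moving slightly inward.

Call:
{"method": "carry_out", "body": {
  "deltas": [-0.0063,-0.0083,0,0,0,0,-0.0116,-0.0171,0,0,0,0,-0.0153,-0.0268,0,0,0,0,-0.0174,-0.037,0,0,0,0,-0.0174,-0.037,0,0,0,0]
}}

```text
time: 15.28
eef_pos: [0.5913, 0.044, 0.2266]
tcp_rot: [0.778, 0.628, 0.0, -0.0]
contact_force: [-0.2, 4.9, -3.3]
opening: 0.243
finger_force: 40.2
```

```bash
python3 f.py 260 10,20,30,40; python3 f.py 260 10,20,30,40 1
```

```text
radial(out) -4.9 tangential 0.7 dist hub mm 58.88517533250377
[[-0.0002, -0.0105], [0.0014, -0.0208], [0.0048, -0.0307], [0.0099, -0.0398]]
radial(out) -4.9 tangential 0.7 dist hub mm 58.88517533250377
[[-0.0012, -0.0105], [0.0004, -0.021], [0.0039, -0.0311], [0.009, -0.0404]]
```

Call:
{"method": "carry_out", "body": {
  "deltas": [0.001,-0.0105,0.0005,0,0,0,0.0026,-0.0206,0.001,0,0,0,0.006,-0.0302,0.001,0,0,0,0.0109,-0.0391,0.001,0,0,0,0.0109,-0.0391,0.001,0,0,0]
}}

```text
time: 15.9
eef_pos: [0.5551, 0.0618, 0.2266]
tcp_rot: [0.778, 0.628, -0.001, 0.0]
contact_force: [-2.5, -1.5, 0.6]
opening: 0.244
finger_force: 40.6
```

```bash
python3 f.py 300 4,8,12,16,20,24,28; python3 f.py 300 4,8,12,16,20,24,28 1
```

```text
radial(out) 2.9 tangential 0.6 dist hub mm 59.09622523560962
[[0.0025, -0.0034], [0.0051, -0.0066], [0.008, -0.0096], [0.0112, -0.0124], [0.0144, -0.015], [0.0179, -0.0174], [0.0215, -0.0195]]
radial(out) 2.9 tangential 0.6 dist hub mm 59.09622523560962
[[0.0017, -0.004], [0.0044, -0.0073], [0.0074, -0.0103], [0.0105, -0.0132], [0.0139, -0.0158], [0.0174, -0.0182], [0.0211, -0.0203]]
```

Call:
{"method": "carry_out", "body": {
  "deltas": [0.0021,-0.0037,0,0,0,0,0.0048,-0.007,0,0,0,0,0.0077,-0.01,0,0,0,0,0.0108,-0.0128,0,0,0,0,0.0141,-0.0154,0,0,0,0]
}}

```text
time: 16.52
eef_pos: [0.5438, 0.078, 0.2265]
tcp_rot: [0.778, 0.628, -0.001, 0.001]
contact_force: [-1.5, -4.7, 0.4]
opening: 0.246
finger_force: 40.5
```

```bash
cat >> f.py <<'E'
e=s["eef_pos"][:2]-[.5975,.1033];print("turned",(163.3-np.degrees(np.arctan2(e[1],e[0])))%360, "r",np.hypot(*e)*1e3)
E
python3 f.py 320 2,4,6,8,10,12,14,16; python3 f.py 320 2,4,6,8,10,12,14 1
```

```text
radial(out) 3.3 tangential -3.7 dist hub mm 59.50081600142805
[[0.0017, -0.0012], [0.0035, -0.0023], [0.0053, -0.0034], [0.0071, -0.0044], [0.009, -0.0054], [0.0109, -0.0063], [0.0128, -0.0071], [0.0147, -0.0079]]
turned 318.12421849206834 r 59.38125637565884
radial(out) 3.3 tangential -3.7 dist hub mm 59.50081600142805
[[0.0012, -0.002], [0.0029, -0.0032], [0.0048, -0.0043], [0.0066, -0.0053], [0.0085, -0.0063], [0.0104, -0.0072], [0.0124, -0.008]]
turned 318.12421849206834 r 59.38125637565884
```

Call:
{"method": "carry_out", "body": {
  "deltas": [0.0014,-0.0018,0,0,0,0,0.0031,-0.003,0,0,0,0,0.005,-0.004,0,0,0,0,0.0068,-0.005,0,0,0,0,0.0087,-0.006,0,0,0,0]
}}

```text
time: 17.15
eef_pos: [0.5396, 0.0895, 0.2264]
tcp_rot: [0.778, 0.628, -0.0, 0.0]
contact_force: [-1.4, -3.9, 1.3]
opening: 0.246
finger_force: 40.7
```

```bash
python3 f.py 330 1,2,3,4,5,6,7,8; python3 f.py 330 1,2,3,4,5,6 1
```

```text
radial(out) 2.3 tangential -3.5 dist hub mm 59.823424389311356
[[0.0009, -0.0005], [0.0019, -0.0009], [0.0029, -0.0013], [0.0038, -0.0017], [0.0048, -0.0021], [0.0058, -0.0025], [0.0068, -0.0028], [0.0078, -0.0031]]
turned 329.8921015254489 r 59.515875664280514
radial(out) 2.3 tangential -3.5 dist hub mm 59.823424389311356
[[0.0005, -0.0014], [0.0015, -0.0018], [0.0025, -0.0022], [0.0034, -0.0026], [0.0044, -0.003], [0.0054, -0.0034]]
turned 329.8921015254489 r 59.515875664280514
```

Call:
{"method": "carry_out", "body": {
  "deltas": [0.0008,-0.0007,0,0,0,0,0.0017,-0.0013,0,0,0,0,0.0027,-0.0017,0,0,0,0,0.0036,-0.0021,0,0,0,0,0.0036,-0.0021,0,0,0,0]
}}

```text
time: 17.77
eef_pos: [0.5387, 0.0936, 0.2264]
tcp_rot: [0.778, 0.628, 0.001, 0.0]
contact_force: [2.2, -3.3, 0.6]
opening: 0.245
finger_force: 40.6
```

```bash
python3 f.py 334 1,2,3,4,5,6,7,8
```

```text
radial(out) -1.6 tangential -3.6 dist hub mm 60.01187214590875
[[0.001, -0.0004], [0.002, -0.0008], [0.0029, -0.0011], [0.0039, -0.0014], [0.0049, -0.0018], [0.0059, -0.0021], [0.0069, -0.0023], [0.008, -0.0026]]
turned 333.9383042891958 r 59.64234825540511
```

Call:
{"method": "carry_out", "body": {
  "deltas": [0.001,-0.0003,0,0,0,0,0.002,-0.0006,0,0,0,0,0.003,-0.0009,0,0,0,0,0.0039,-0.0012,0,0,0,0,0.0039,-0.0012,0,0,0,0]
}}

```text
time: 18.4
eef_pos: [0.5381, 0.0976, 0.2263]
tcp_rot: [0.778, 0.628, 0.0, -0.0]
contact_force: [2.3, -2.5, 1.4]
opening: 0.247
finger_force: 40.7
```

```bash
python3 f.py 338 1,2,3,4,5,6,7,8
```

```text
radial(out) -2.0 tangential -2.7 dist hub mm 60.12411650605641
[[0.001, -0.0003], [0.002, -0.0006], [0.003, -0.0009], [0.004, -0.0012], [0.005, -0.0014], [0.0061, -0.0016], [0.0071, -0.0018], [0.0081, -0.002]]
turned 337.8499454660935 r 59.69643685301909
```

Call:
{"method": "carry_out", "body": {
  "deltas": [0.001,-0.0001,0,0,0,0,0.002,-0.0003,0,0,0,0,0.003,-0.0006,0,0,0,0,0.004,-0.0009,0,0,0,0,0.004,-0.0009,0,0,0,0]
}}

```text
time: 19.02
eef_pos: [0.5378, 0.1018, 0.2263]
tcp_rot: [0.778, 0.628, -0.0, -0.0]
contact_force: [-0.6, -2.9, 3.1]
opening: 0.243
finger_force: 40.9
```

```bash
python3 f.py 342 1,2,3,4,5,6,7,8
```

```text
radial(out) 0.7 tangential -2.9 dist hub mm 60.160745329190746
[[0.001, -0.0002], [0.002, -0.0005], [0.0031, -0.0007], [0.0041, -0.0009], [0.0051, -0.0011], [0.0062, -0.0012], [0.0072, -0.0013], [0.0082, -0.0015]]
turned 341.8309319403592 r 59.6759318804958
```

Call:
{"method": "carry_out", "body": {
  "deltas": [0.001,-0.0002,0,0,0,0,0.002,-0.0005,0,0,0,0,0.0031,-0.0007,0,0,0,0,0.0041,-0.0009,0,0,0,0,0.0041,-0.0009,0,0,0,0]
}}

```text
time: 19.65
eef_pos: [0.5379, 0.106, 0.2263]
tcp_rot: [0.778, 0.628, 0.0, -0.0]
contact_force: [-1.6, -2.4, 4.2]
opening: 0.241
finger_force: 40.9
```

```bash
python3 f.py 346 1,2,3,4,5,6,7,8
```

```text
radial(out) 1.5 tangential -2.4 dist hub mm 60.23607277082315
[[0.001, -0.0002], [0.0021, -0.0003], [0.0031, -0.0005], [0.0041, -0.0006], [0.0052, -0.0007], [0.0062, -0.0008], [0.0073, -0.0008], [0.0083, -0.0009]]
turned 345.891660696451 r 59.69540406032774
```

Call:
{"method": "carry_out", "body": {
  "deltas": [0.001,-0.0003,-0.0003,0,0,0,0.0021,-0.0005,-0.0005,0,0,0,0.0031,-0.0007,-0.0005,0,0,0,0.0041,-0.0008,-0.0005,0,0,0,0.0041,-0.0008,-0.0005,0,0,0]
}}

```text
time: 20.27
eef_pos: [0.5381, 0.1099, 0.2264]
tcp_rot: [0.778, 0.628, -0.0, 0.0]
contact_force: [1.1, -4.6, 0.8]
opening: 0.247
finger_force: 40.9
```

```bash
python3 f.py 350 1,2,3,4,5,6,7,8
```

```text
radial(out) -1.6 tangential -4.5 dist hub mm 60.37402150778203
[[0.001, -0.0001], [0.0021, -0.0002], [0.0031, -0.0003], [0.0042, -0.0003], [0.0052, -0.0003], [0.0063, -0.0003], [0.0073, -0.0003], [0.0084, -0.0003]]
turned 349.62993421899546 r 59.784331705526824
```

Call:
{"method": "carry_out", "body": {
  "deltas": [0.0007,0,0,0,0,0,0.0014,0,0,0,0,0,0.002,0,0,0,0,0,0.002,0,0,0,0,0]
}}

```text
time: 20.78
eef_pos: [0.5382, 0.1107, 0.2264]
tcp_rot: [0.778, 0.628, -0.001, 0.001]
contact_force: [-0.8, -7.1, 0.2]
opening: 0.244
finger_force: 40.8
```

```bash
python3 f.py 352 1,2,3
```

```text
radial(out) -0.2 tangential -7.1 dist hub mm 60.35281483288451
[[0.001, -0.0001], [0.0021, -0.0001], [0.0031, -0.0001]]
turned 350.4200451972776 r 59.753074081751265
```

Call:
{"method": "carry_out", "body": {
  "deltas": [0.0007,0,0,0,0,0,0.0015,0,0,0,0,0,0.0015,0,0,0,0,0]
}}

```text
time: 21.15
eef_pos: [0.5383, 0.1113, 0.2264]
tcp_rot: [0.778, 0.628, -0.002, 0.001]
contact_force: [-0.7, -9.9, 0.9]
opening: 0.245
finger_force: 40.7
```

```bash
python3 f.py 352 1,2,3
```

```text
radial(out) -0.7 tangential -9.9 dist hub mm 60.35366613896804
[[0.001, -0.0001], [0.0021, -0.0001], [0.0031, -0.0001]]
turned 350.97741865120895 r 59.746904594737096
```

The force rises steadily with the wheel blocked, so this is the catch. I'll unload the spring and then open.

Call:
{"method": "carry_out", "body": {
  "deltas": [-0.001,0,0,0,0,0,-0.002,0,0,0,0,0,-0.003,0,0,0,0,0,-0.004,0,0,0,0,0,-0.004,0,0,0,0,0]
}}

```text
time: 21.78
eef_pos: [0.538, 0.1097, 0.2264]
tcp_rot: [0.778, 0.628, 0.0, -0.0]
contact_force: [2.7, -2.8, -0.9]
opening: 0.246
finger_force: 40.6
```

Call:
{"method": "carry_out", "body": {
  "deltas": [-0.001,0,0,0,0,0,-0.001,0,0,0,0,0,-0.001,0,0,0,0,0,-0.001,0,0,0,0,0],
  "grip": 50
}}

```text
time: 22.28
eef_pos: [0.5376, 0.1087, 0.2268]
tcp_rot: [0.778, 0.628, 0.0, -0.0]
contact_force: [0.4, 0.3, 0.2]
opening: 0.498
finger_force: 0.0
```

Call:
{"method": "carry_out", "body": {
  "deltas": [0,0,-0.02,0,0,0,0,0,-0.05,0,0,0,0,0,-0.09,0,0,0,-0.05,-0.03,-0.11,0,0,0,-0.11,-0.06,-0.11,0,0,0]
}}

```text
time: 22.9
eef_pos: [0.459, 0.0165, 0.3412]
tcp_rot: [0.778, 0.629, 0.002, 0.003]
contact_force: [0.1, -1.9, -0.7]
opening: 0.498
finger_force: 0.0
```

Call:
{"method": "carry_out", "body": {
  "deltas": [-0.06,-0.02,0,0,0,0,-0.12,-0.03,0,0,0,0,-0.12,-0.03,0,0,0,0]
}}

```text
time: 23.28
eef_pos: [0.4029, -0.0972, 0.3387]
tcp_rot: [0.781, 0.625, 0.0, 0.002]
contact_force: [1.0, 0.5, 0.5]
opening: 0.499
finger_force: 0.0
```

```bash
python3 - <<'E'
from h import *
vis=[]
for c in ("scene","side"):
    im,d=ctrl.read_camera(c);P,C=cloud(c,im,d);vis.append(im)
    g=(np.hypot(P[:,0]-.538,P[:,1]-.11)<.03)&(P[:,2]>.258)&(P[:,2]<.28)
    if g.any():print(c,"griptop",g.sum(),P[g].min(0),P[g].max(0))
    q=P[:,:2]-[.539,-.171];py=q@[.211,.977]*1e3-210;px=q@[.977,-.211]*1e3
    m=(abs(px)<25)&(abs(py)<25)&(P[:,2]>.07)&(P[:,2]<.115)&(C[:,0]>C[:,2]+60)&(C[:,1]<C[:,0]*.3)
    if m.any():print("cap z",P[m][:,2].min(),P[m][:,2].max(),"py",np.median(py[m]))
s=ctrl.get_state();print(s["time"],s["eef_pos"],s["contact_force"])
a=vis[1][140:340,230:400];b=vis[0][170:370,220:420]
cv2.imwrite("pics/a4.png",cv2.resize(np.hstack([a,b]),None,fx=2.1,fy=2.1,interpolation=cv2.INTER_CUBIC)[:,:,::-1])
E
```

```text
scene griptop 28 [0.52863626 0.09648757 0.258176  ] [0.55131175 0.12384295 0.26446385]
cap z 0.07960519539507882 0.09775986130042519 py -1.9128805067156804
side griptop 38 [0.52870327 0.09609548 0.25818784] [0.54946299 0.12381243 0.26539829]
cap z 0.08469872051585606 0.09755975655716848 py -4.174993083456343
23.375 [ 0.40404626 -0.0943298   0.33824364] [ 0.06803337 -0.32667064  0.36032817]
```

View pics/a4.png

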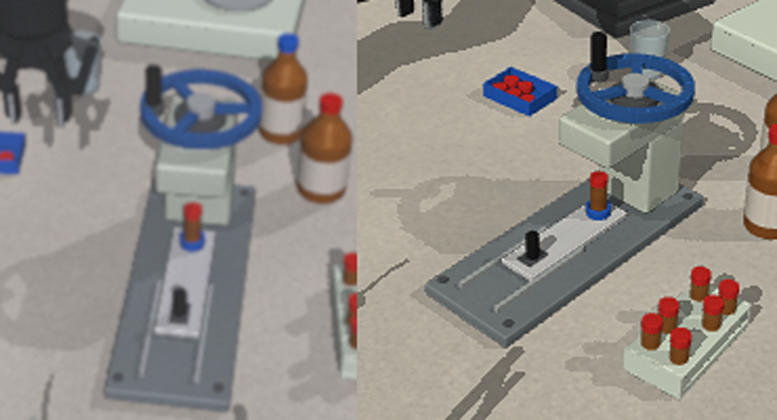

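The ram is back up and the capped vial stands at (598,190). The shuttle is in and the grip rests at its catch at (598,55), so I'll hand in.

```bash
python3 -c "
from plant import ctrl;print(ctrl.sign_off())"
```

```text
the job is handed in; nothing more can be done
None
```

I handed the job in at about 23 s: the shuttle is fully in at its stop (felt at about 9 N), the wheel made its one clockwise turn and rests unloaded at the catch (felt at about 10 N), the cap is down about 3–4 mm by camera, and the vial is standing.

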